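Refit the coin tube in the coin sorter

TASK

Slide the sorter's shutter fully open to bare the empty socket, stand the loose coin tube in that socket and let go so that it rests upright on the seal by itself. Then press it down from above, past the seal, until it is fully home, leaving the shutter open. Do not knock the key dish or the glass paperweight about.

Things in the scene. Friction and masses are not known exactly. Their poses are not given: they have to be found in the camera images.
- sorter: Chrome coin sorter fixed to the dresser: a block 90 mm (its x) by 230 mm (its y) by 50 mm high, origin at the centre of its underside, z up, y along its row of tubes. Two fitted tubes, at most 36 mm wide, stand at y = -43 and -85 mm and reach 84 and 92 mm above the dresser. The empty socket is at y = +35 mm; the +y end is bare but for two 5 mm high shutter rails at x = +-30 mm.
- socket_mouth (a point): Centre of the mouth of the sorter's empty socket, level with the block's top, 50 mm above the dresser; axes as the sorter's. A chamfered round bore 30 mm wide and 38 mm deep, hidden under a sliding shutter at the start.
- socket_seat (a point): Centre of the flat floor of that socket, 38 mm below its mouth; the tube's foot rests here when fully home. The seal is four sprung rubber nubs 18 mm above this floor: a tube let go in the socket stops on them with its foot about 21 mm above the floor. Some 10 to 17 N downward pushes it past them, then about 3 N slides it on to the hard floor; it stays where it is pushed.
- shutter (a joint): Shutter travel in m: 0 = closed over the socket, 0.05 = fully open against its stop. It moves towards the sorter's +y, stays where it is left, friction about 1 N.
- shutter_tab (a point): Middle of the shutter's upright black tab, 30 mm (sorter's x) by 8 mm (y), top 82 mm above the dresser, this point 68 mm above it. The tab stands at the +y edge of the 56 by 50 by 4 mm shutter plate that lies on the block's top. Push the tab's -y face towards +y to open; with the shutter closed, some 75 mm are free between that face and the nearest fitted tube.
- tube_center (a point): Centre (half-way up, 50 mm above its foot) of the loose coin tube: plain metal, 28 mm outer diameter, 100 mm long, closed, standing upright on the dresser, z up along its axis. Its top 6 mm is a flat black cap 34 mm wide; its foot has a 2 mm chamfer. 40 to 85 g.
- tube_foot (a point): Centre of the underside of the loose tube, 50 mm below its centre, z along its axis.
- key_dish: White ceramic ashtray used as a key dish, 90 mm wide, 28 mm high, loose; origin at the centre of its underside. Bystander.
- dome: Glass paperweight dome, 75 mm wide, 38 mm high, loose; origin at the centre of its underside. Bystander.

How it is judged (in metres and radians):
On the way, in this order (a step that is already met when the one before it is completed fails the run):
1. the shutter has been slid open (value of joint shutter above 0.043 m), for 0.2 s.
2. the tube, let go, stands upright in the socket on the seal (z of tube_foot in the frame of socket_seat between 0.015 and 0.03 m and horizontal distance between tube_foot and socket_seat below 0.005 m and angle between tube_foot's own z axis and vertical below 0.2 rad and contact force between the fingers and tube below 0.1 N and linear speed of tube below 0.02 m/s), for 0.3 s.
At the end, for the whole second after the job is handed in: The tube is upright in the socket (within 0.07 rad), its foot within 2.5 mm of the socket's floor and within 3 mm of its axis, at rest and released; the shutter is open (at least 43 of its 50 mm) (z of tube_foot in the frame of socket_seat between -0.003 and 0.0025 m and horizontal distance between tube_foot and socket_seat below 0.003 m and angle between the z axis of tube_foot and the z axis of socket_seat, either way round below 0.07 rad and contact force between the fingers and tube below 0.1 N and linear speed of tube below 0.01 m/s and value of joint shutter above 0.043 m); the robot touches nothing.
It fails at once if the key dish is moved more than 30 mm (distance of key_dish from where it was at the start of the episode above 0.03 m).
It fails at once if the paperweight is moved more than 30 mm (distance of dome from where it was at the start of the episode above 0.03 m).
It also fails if it takes over 64 s, if anything falls off the work surface, if the arm or the gripper's body presses on something with over 40 N, if the wrist force passes 120 N, or if a joint passes its speed limit or range.

ROBOT

A 6-joint arm with a two-finger parallel gripper is mounted at the origin on the work surface. World frame = base frame: x ahead of the robot, y to its left, z up, the work surface at z = 0. Lengths are in mm, angles in degrees, forces in N, time in s.
With the tool pointing down it reaches from about 350 to 850 mm from the base axis. Payload 8.1 kg.
Tool frame: the origin (TCP) lies at the centre of the arm's flange, where the gripper is bolted on; the fingertips stand 173 mm ahead of it and the grasp point (between the pads) lies 155 mm ahead of it; z points along the fingers, y is the line along which they close (so a half turn about z gives the same grasp; the last joint's range is limited). The gripper opens to 85 mm and grips with 20 to 120 N. Pads are 22 mm wide; open, the fingers measure 114 mm over their backs; the gripper's body (76 mm by 85 mm) begins 54 mm behind the grasp point. The pads swing forward as they close: fully open they stand 13 mm farther back than shut.
Start: joints at [70.967, 7.471, 85.268, -0, 87.261, -4.893], TCP at [146.559, 581.831, 404.692] pointing down, gripper open.
Joint ranges: [-169.43, 169.43], [-51.17, 129.36], [1.28, 143.12], [-76.62, 256.62], [0, 156.53], [-152.29, 152.29]. Speed limits (degrees/s): [136.94, 136.94, 159.86, 180, 180, 180].

INTERFACE

Orientations are given as [roll, pitch, yaw] about the fixed x, y, z axes, in that order (R = Rz(yaw) Ry(pitch) Rx(roll)).
In Python, from bench import * gives the robot as it stands.
- The arm moves only by the shell command python3 -m jog 'ROWS' [FORCE]. ROWS is text: rows parted by semicolons, each of 7 numbers parted by spaces: the shift along the tool's x, y, z scaled (see below), then the turn, a rotation vector about the tool's x, y, z scaled (see below), then the closure, from -1 (fully open) to 1 (shut). In form: tx ty tz wx wy wz hand; .... A call has 1 to 5 rows; each row shifts and turns the commanded pose from where the row before left it, along the tool's axes as they then stand; what a row does not reach is not made up. The controller multiplies each number of a shift by 0.1 m and each number of a turn by 60 degrees. A row lasts 1/8 s, in which the tool goes at most 62.5 mm and 10.7 degrees, less where a joint would pass 70% of its speed; a pose out of reach is approached as far as the arm can. A call with a number of a shift or a turn outside -1 to 1 is refused whole. A call with a gripper value outside its range is refused whole. The fingers move at their own pace and stop on an object; FORCE is the grip in N (left out, the last holds). Time passes only in rows, so rows that do not move let the fingers close. It gives the time, the measured TCP pose, the force, the opening and the grip force at its end, in the units of the state.
- sense(): the state, without advancing time (a new reading comes with each control period).
- snapshot(name): name is "scene" or "top" or "wrist"; returns a dict with "img" (400x640x3 uint8, red, green, blue), "fx", "fy", "cx", "cy" (pixels), "extrinsics" (4x4, takes a point from camera to world coordinates). Camera axes: x right, y down, z forward; pixel columns grow to the right and rows downward; lengths in mm; the calibration is good to about 2 mm. The wrist camera is an equidistant fisheye: a pixel r from the principal point sees the ray r / f radians off the axis. A picture is of the moment at which its call begins. There is no depth.
- hand_in(): hands the job in; it is judged then, once.
The state is a dict: "time": time; "joint_pos": joint angles; "qd": joint speeds; "joint_efforts": joint torques, N m; "tool_pos": TCP position; "tcp_rot": TCP orientation; "ft_force": force on the tool from outside, world axes, zero at the start; "wrist_torque": the same for the moment, N m; "finger_gap": finger opening in mm; "grip_force": force on a finger pad.
Only numpy, scipy, OpenCV 4.12 (cv2) and the standard library are available. Lean on these libraries where they do the work, as an engineer would, in place of code of your own. Each camera call takes 0.05 s, during which the arm holds its last target. There are 200 camera calls.

## Working session

There is one attempt and no reset: what is moved stays moved. The work goes in short steps, Python scripts to look and compute and a shell command to move; the robot and the scene stay as the last step left them, time stands still between calls to the robot, and variables do not carry over. Pictures are saved under pics/ and viewed, at most 10 in all, crops included, and the job is handed in when it is done.

```bash
mkdir -p pics; cat > h.py <<'E'
from bench import *
import numpy as np, cv2
def snap(n,f):
    s=snapshot(n); cv2.imwrite('pics/'+f,s['img'][:,:,::-1].copy()); np.savez('pics/'+f+'.npz',**s); return s
def ray(s,u,v):
    E=np.array(s['extrinsics']); x=(u-s['cx'])/s['fx']; y=(v-s['cy'])/s['fy']
    d=E[:3,:3]@np.array([x,y,1.]); return E[:3,3],d
def atz(s,u,v,z):
    o,d=ray(s,u,v); return o+d*(z-o[2])/d[2]
def proj(s,p):
    E=np.linalg.inv(np.array(s['extrinsics'])); c=E[:3,:3]@np.array(p)+E[:3,3]
    return c[0]/c[2]*s['fx']+s['cx'],c[1]/c[2]*s['fy']+s['cy']
E
python3 - <<'E'
from h import *
for n in('top','scene'):
    s=snap(n,n+'1.png'); print(n,s['fx'],s['cx'],s['cy'],np.round(s['extrinsics'],3).tolist())
print(sense())
E
```

```text
top 372.4795056574226 324.9432465664594 204.18690597027057 [[-0.015, -0.995, 0.099, 464.247], [-1.0, 0.013, -0.026, -29.194], [0.025, -0.099, -0.995, 860.681], [0.0, 0.0, 0.0, 1.0]]
scene 394.562934585191 316.4074615654437 196.10712223414552 [[-0.253, 0.69, -0.678, 1119.33], [0.967, 0.171, -0.186, 119.907], [-0.012, -0.703, -0.711, 666.361], [0.0, 0.0, 0.0, 1.0]]
{'time': 0.1, 'joint_pos': array([ 7.09658338e+01,  7.50961943e+00,  8.53243707e+01,  2.06429716e-04,
        8.72620699e+01, -4.89392922e+00]), 'qd': array([ 0.03854888, -0.05874716, -0.22026706, -0.05714637, -0.03565049,
       -0.00642631]), 'joint_efforts': array([ 1.82257805e-03, -5.70946276e+01, -5.01942372e+01, -8.28036264e-05,
        7.99586065e-03,  8.50762490e-05]), 'tool_pos': array([146.49364932, 581.61951544, 403.74844642]), 'tcp_rot': array([-1.79904308e+02, -8.40043661e-03,  1.65859746e+02]), 'ft_force': array([-0.05729794,  0.75261598, -1.53078632]), 'wrist_torque': array([ 0.02883929, -0.05615843, -0.02887238]), 'grip_force': 0.0, 'finger_gap': 85.57354631607166}
```

View pics/top1.png

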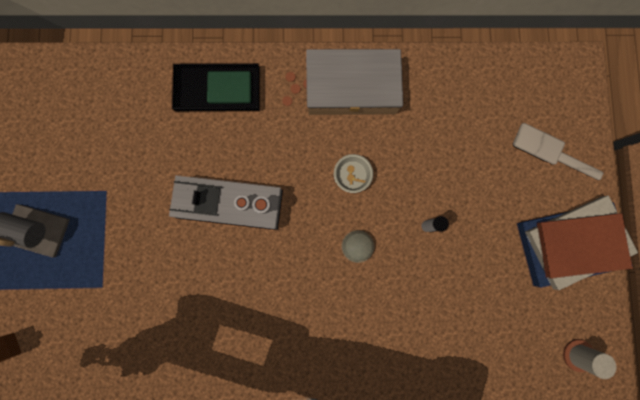

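View pics/scene1.png

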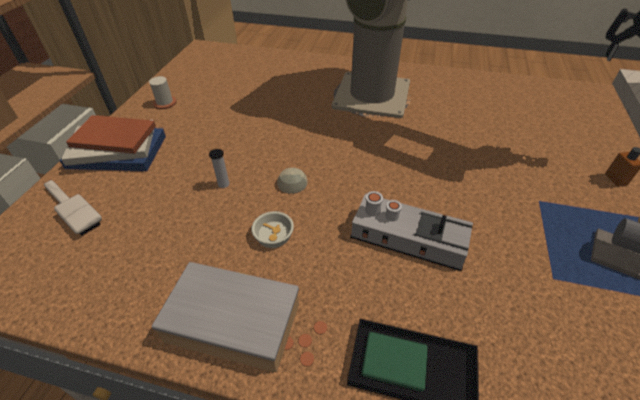

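Top view: sorter around (227,203), with its +y end (shutter tab at about (197,198)) on the left. The loose tube's cap is at (441,223), the dish at (353,174) and the dome at (358,246). I'll enlarge crops to get finer points.

```bash
python3 - <<'E'
from h import *
a=cv2.imread('pics/top1.png');b=cv2.imread('pics/scene1.png')
z=lambda i,x,y,w,h,k:cv2.resize(i[y:y+h,x:x+w],(w*k,h*k),interpolation=cv2.INTER_CUBIC)
c=np.zeros((600,800,3),np.uint8)
c[:350,:650]=z(a,160,170,130,70,5)       # top sorter x5
c[360:600,:240]=z(a,410,200,48,48,5)       # top tube x5
c[360:600,250:490]=z(b,195,142,48,48,5)   # scene tube
cv2.imwrite('pics/c1.png',np.clip(c*1.6,0,255).astype(np.uint8))
E
```

```text
(no output)
```

View pics/c1.png

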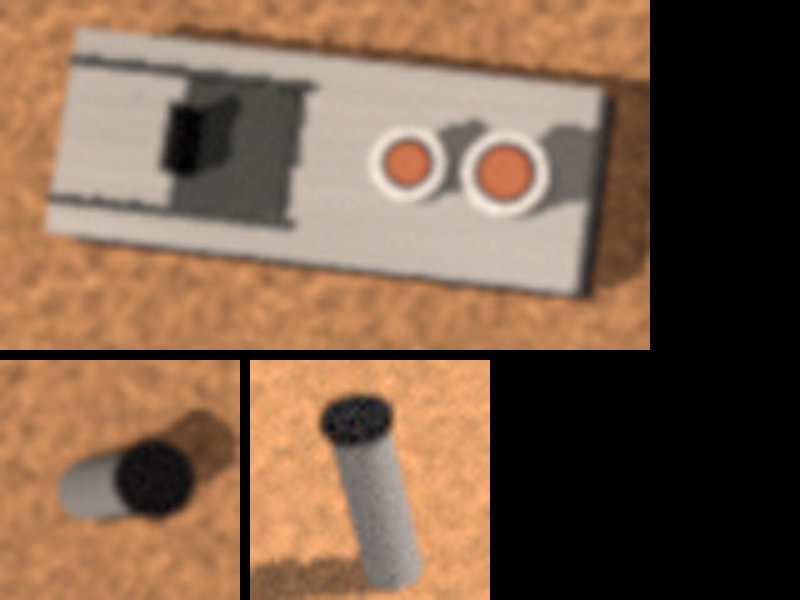

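```bash
cat > m.py <<'E'
from h import *
s=np.load('pics/top1.png.npz');b=np.load('pics/scene1.png.npz')
q=lambda u,v,ox,oy:(ox+(u+.5)/5-.5,oy+(v+.5)/5-.5)
C=[atz(s,*q(u,v,160,170),50) for u,v in[(75,28),(605,88),(582,296),(45,233)]]
print(np.round(C,1).tolist()); C=np.array(C)
print('sides',[np.linalg.norm((C[i]-C[(i+1)%4])[:2]).round(1) for i in range(4)])
yd=(C[0]+C[3]-C[1]-C[2])[:2]; print('ctr',C.mean(0),'yaw of y',np.degrees(np.arctan2(yd[1],yd[0])))
yd/=np.linalg.norm(yd); c=C.mean(0)[:2]
t1=atz(s,*q(407,163,160,170),84)[:2];t2=atz(s,*q(505,173,160,170),92)[:2]
print('t1',t1-(c-43*yd),'t2',t2-(c-85*yd),'t',t1,t2)
print('mouth',c+35*yd,'tab',c+(35+25-4)*yd, 'ydir',yd)
T=atz(s,*q(155,119,410,200),100);print('tube',T, 'scene',atz(b,*q(107,60,195,142),100))
tt=atz(b,375,201,84);print('scenefit y43',tt, atz(b,394,205,84),atz(b,374,196,92))
for n,u,v in(('dish',353,174),('dome',358,246)):print(n,atz(s,u,v,20))
E
python3 m.py
```

```text
[[612.4, 277.0, 50.0], [583.3, 46.3, 50.0], [492.4, 56.5, 50.0], [522.8, 287.6, 50.0]]
sides [np.float64(232.5), np.float64(91.5), np.float64(233.1), np.float64(90.2)]
ctr [552.71345914 166.84388937  50.        ] yaw of y 82.64975714673263
t1 [0.42321238 1.39277229] t2 [0.2783415  1.15175449] t [547.63549425 125.59000823] [542.11738046  83.69411964]
mouth [557.19116157 201.55628169] tab [559.87778302 222.38371709] ydir [0.12793436 0.99178264]
tube [ 496.91968258 -286.53136641  100.        ] scene [ 502.6329755  -284.12457346  100.        ]
scenefit y43 [548.51547185  87.27119266  84.        ] [550.4261395  126.21099999  84.        ] [542.75893963  83.58874768  92.        ]
dish [ 616.29470279 -116.48553006   20.        ]
dome [ 452.18302245 -124.04910281   20.        ]
```

```bash
python3 -m jog '0 0 0 0 0 -0.113 1;-0.45 -0.34 0 0 0 0 1;-0.45 -0.34 0 0 0 0 1;-0.45 -0.34 0 0 0 0 1;-0.45 -0.34 0 0 0 0 1' 30; python3 -m jog '-0.45 -0.34 0 0 0 0 1;-0.45 -0.34 0 0 0 0 1;-0.45 -0.34 0 0 0 0 1;-0.45 -0.34 0 0 0 0 1;-0.45 -0.34 0 0 0 0 1'; python3 -m jog '-0.45 -0.34 0 0 0 0 1;0 0 0 0 0 0 1;0 0 0 0 0 0 1;0 0 0 0 0 0 1'
```

```text
time: 0.72
tool_pos: [308.5, 422.4, 404.3]
tcp_rot: [-180.0, -0.0, 172.7]
ft_force: [0.2, 0.2, -0.1]
finger_gap: 0.3
grip_force: 0.0
time: 1.35
tool_pos: [510.0, 224.9, 404.3]
tcp_rot: [-180.0, -0.0, 172.6]
ft_force: [1.2, 0.6, 1.4]
finger_gap: -0.0
grip_force: 0.0
time: 1.85
tool_pos: [548.6, 187.9, 404.5]
tcp_rot: [180.0, -0.0, 172.7]
ft_force: [-0.6, 0.6, 0.0]
finger_gap: -0.2
grip_force: 0.0
```

```bash
python3 -m jog '-0.067 -0.067 0.4 0 0 0 1;0 0 0.5 0 0 0 1;0 0 0.5 0 0 0 1;0 0 0.28 0 0 0 1;0 0 0 0 0 0 1'; python3 -m jog '0 0.1 0 0 0 0 1;0 0.1 0 0 0 0 1;0 0 0 0 0 0 1'; python3 - <<'E'
from h import *
s=snap('scene','s2.png');i=s['img'][130:280,330:490,::-1]
cv2.imwrite('pics/c2.png',np.clip(cv2.resize(i,None,fx=4,fy=4)*1.5,0,255).astype(np.uint8))
E
```

```text
time: 2.48
tool_pos: [553.0, 180.2, 233.9]
tcp_rot: [-179.9, -0.3, 172.7]
ft_force: [-0.2, -0.2, 0.3]
finger_gap: 0.1
grip_force: 0.0
time: 2.85
tool_pos: [558.3, 200.7, 238.4]
tcp_rot: [179.9, 0.2, 172.7]
ft_force: [0.1, 0.1, -0.1]
finger_gap: -0.2
grip_force: 0.0
```

View pics/c2.png

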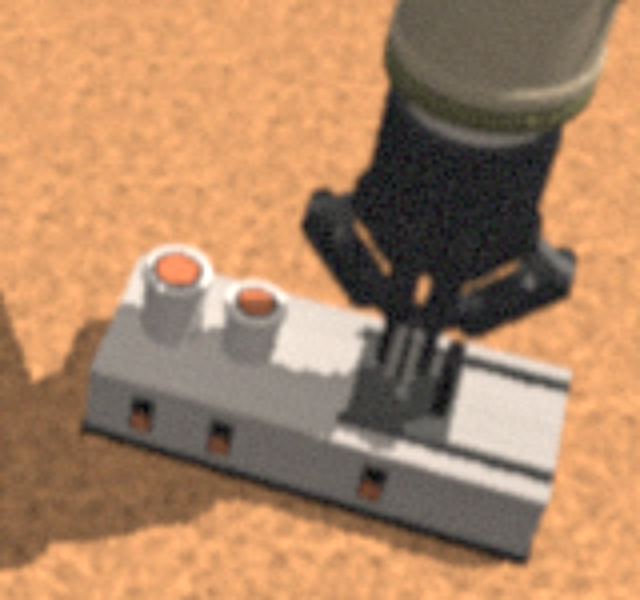

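The fingertips (crop about (405,380)) stand over the plate, just short of the tab (about (445,380)). Pushing now.

```bash
python3 -m jog '0 0.12 0.03 0 0 0 1;0 0.12 0 0 0 0 1;0 0.12 0 0 0 0 1;0 0.1 0 0 0 0 1;0 0 0 0 0 0 1';  python3 -m jog '0 0.04 0 0 0 0 1;0 0 0 0 0 0 1'; python3 -m jog '0 0.04 0 0 0 0 1;0 0 0 0 0 0 1';python3 -m jog '0 0.03 0 0 0 0 1;0 0 0 0 0 0 1'
```

```text
time: 3.52
tool_pos: [563.5, 246.0, 233.6]
tcp_rot: [180.0, -0.0, 172.7]
ft_force: [0.3, -0.4, -0.1]
finger_gap: -0.1
grip_force: 0.0
time: 3.78
tool_pos: [564.0, 249.0, 233.7]
tcp_rot: [180.0, -0.0, 172.6]
ft_force: [0.3, 0.0, -0.1]
finger_gap: 0.1
grip_force: 0.0
time: 4.03
tool_pos: [564.6, 252.7, 233.7]
tcp_rot: [-180.0, -0.0, 172.6]
ft_force: [-0.8, -1.3, 0.5]
finger_gap: -0.1
grip_force: 1.0
time: 4.28
tool_pos: [564.9, 253.9, 233.5]
tcp_rot: [-179.7, -0.1, 172.6]
ft_force: [-2.9, -14.8, 4.6]
finger_gap: 0.1
grip_force: 7.2
```

```bash
python3 -m jog '0 -0.1 0 0 0 0 1;0 0 -0.5 0 0 0 1;0 0 -0.5 0 0 0 1;0 0 -0.45 0 0 0 1;0 -0.5 0 0 0 0 -1'; python3 -m jog '0 -0.5 0 0 0 0 -1;0 -0.5 0 0 0 0 -1;0 -0.5 0 0 0 0 -1;0 -0.5 0 0 0 0 -1;0 -0.5 0 0 0 0 -1'; python3 -m jog '0 -0.5 0 0 0 0 -1;0 -0.5 0 0 0 0 -1;0 -0.5 0 0 0 0 -1;0 -0.5 0 0 0 0 -1;0 -0.33 0 0 0 0 -1'; python3 -m jog '0 0 0 0 0 0 -1;0 0 0 0 0 0 -1'; python3 - <<'E'
from h import *
s=snap('wrist','w1.png'); print(s['fx'],s['cx'],s['cy'],np.round(s['extrinsics'],3).tolist(),sense()['joint_pos'].round(1))
t=snap('top','t3.png')
c=np.zeros((600,800,3),np.uint8);c[:400,:640]=s['img'][:,:,::-1]
c[400:600,:520]=cv2.resize(t['img'][180:230,160:290,::-1],(520,200),interpolation=cv2.INTER_CUBIC)
cv2.imwrite('pics/c3.png',np.clip(c*1.5,0,255).astype(np.uint8))
E
```

```text
time: 4.9
tool_pos: [558.4, 198.4, 384.7]
tcp_rot: [179.7, 0.5, 172.9]
ft_force: [1.0, -1.2, 0.6]
finger_gap: 16.9
grip_force: 0.0
time: 5.52
tool_pos: [524.8, -53.0, 379.0]
tcp_rot: [180.0, 0.1, 172.7]
ft_force: [1.3, 0.4, -0.3]
finger_gap: 85.5
grip_force: 0.0
time: 6.15
tool_pos: [494.8, -284.8, 378.9]
tcp_rot: [-180.0, 0.1, 172.6]
ft_force: [0.3, 0.2, -0.5]
finger_gap: 85.4
grip_force: 0.0
time: 6.4
tool_pos: [495.4, -282.3, 378.7]
tcp_rot: [180.0, 0.0, 172.6]
ft_force: [0.4, 0.8, -0.8]
finger_gap: 85.8
grip_force: 0.0
309.70691628693146 316.6135646304805 193.96238272514137 [[0.128, 0.957, 0.26, 429.385], [0.992, -0.124, -0.033, -274.795], [0.0, 0.262, -0.965, 346.309], [0.0, 0.0, 0.0, 1.0]] [ -34.8    3.6   92.1    0.    84.3 -117.5]
```

View pics/c3.png

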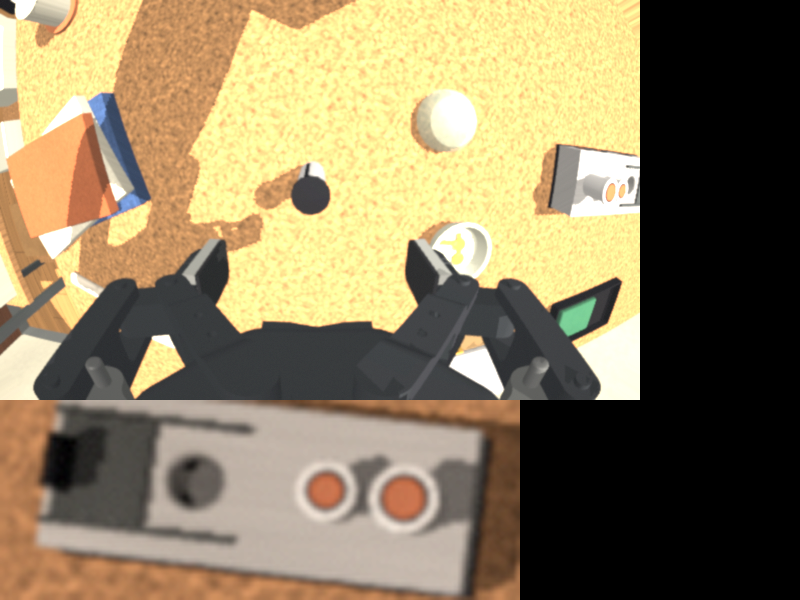

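Shutter fully open. In the top view the socket mouth is at about (208.4,199.9). In the wrist view the tube cap is at (311,195).

```bash
python3 - <<'E'
from h import *
s=np.load('pics/t3.png.npz');w=np.load('pics/w1.png.npz')
print('mouth',atz(s,208.4,199.9,50))
dx,dy=311-w['cx'],195-w['cy'];r=np.hypot(dx,dy);th=r/w['fx']
d=w['extrinsics'][:3,:3]@np.array([np.sin(th)*dx/r,np.sin(th)*dy/r,np.cos(th)]);o=w['extrinsics'][:3,3]
print('tube',o+d*(100-o[2])/d[2])
E
```

```text
mouth [557.19622891 202.88218396  50.        ]
tube [ 496.10820532 -288.04345388  100.        ]
```

```bash
python3 -m jog '-0.016 -0.048 0.4 0 0 0 -1;0 0 0.5 0 0 0 -1;0 0 0.4 0 0 0 -1;0 0 0.22 0 0 0 -1;0 0 0 0 0 0 -1'; python3 -m jog '0 0 0 0 0 0 1;0 0 0 0 0 0 1;0 0 0 0 0 0 1;0 0 0 0 0 0 1;0 0 0 0 0 0 1' 30; python3 -m jog '0 0 -0.4 0 0 0 1;0 0 -0.5 0 0 0 1;0 0 -0.5 0 0 0 1;0 0 0 0 0 0 1;0 0 0 0 0 0 1'
```

```text
time: 7.12
tool_pos: [495.7, -285.9, 224.5]
tcp_rot: [179.9, -0.2, 172.7]
ft_force: [-0.4, -0.5, -0.9]
finger_gap: 85.3
grip_force: 0.0
time: 7.75
tool_pos: [496.9, -288.0, 228.0]
tcp_rot: [-180.0, 0.1, 172.6]
ft_force: [-0.3, 1.2, 6.3]
finger_gap: 29.7
grip_force: 29.2
time: 8.38
tool_pos: [496.1, -287.6, 366.1]
tcp_rot: [180.0, -0.0, 172.6]
ft_force: [-0.2, -0.1, -2.1]
finger_gap: 29.6
grip_force: 29.7
```

```bash
python3 -m jog '0 0.2 0 0 0 0 1;0 0.4 0 0 0 0 1;0 0.45 0 0 0 0 1;0 0.45 0 0 0 0 1;0 0.45 0 0 0 0 1'; python3 -m jog '0 0.45 0 0 0 0 1;0 0.45 0 0 0 0 1;0 0.45 0 0 0 0 1;0 0.45 0 0 0 0 1;0 0.45 0 0 0 0 1'; python3 -m jog '0.022 0.4 0 0 0 0 1;0 0.25 0 0 0 0 1;0 0.09 0 0 0 0 1;0 0 0 0 0 0 1;0 0 0 0 0 0 1'; python3 - <<'E'
from h import *
s=snap('wrist','w4.png');t=snap('scene','s4.png'); print(np.round(s['extrinsics'],3).tolist()); p=snap('top','t4.png')
c=np.zeros((600,800,3),np.uint8)
c[:600,:400]=cv2.resize(t['img'][100:250,370:470,::-1],(400,600),interpolation=cv2.INTER_CUBIC)
c[:300,400:]=cv2.resize(s['img'][50:200,220:420,::-1],(400,300),interpolation=cv2.INTER_CUBIC)
c[300:,400:]=cv2.resize(p['img'][160:235,160:260,::-1],(400,300),interpolation=cv2.INTER_CUBIC)
cv2.imwrite('pics/c4.png',np.clip(c*1.4,0,255).astype(np.uint8))
E
```

```text
time: 9.0
tool_pos: [520.7, -91.7, 364.8]
tcp_rot: [180.0, -0.2, 172.7]
ft_force: [0.2, 0.7, -0.7]
finger_gap: 29.2
grip_force: 29.7
time: 9.62
tool_pos: [549.1, 131.3, 364.7]
tcp_rot: [-180.0, -0.2, 172.7]
ft_force: [0.9, -0.7, -0.4]
finger_gap: 29.4
grip_force: 29.7
time: 10.25
tool_pos: [557.3, 201.8, 366.2]
tcp_rot: [-180.0, -0.0, 172.6]
ft_force: [0.2, 0.8, -1.5]
finger_gap: 29.5
grip_force: 29.8
[[0.129, 0.957, 0.259, 491.25], [0.992, -0.124, -0.035, 209.212], [-0.001, 0.261, -0.965, 333.994], [0.0, 0.0, 0.0, 1.0]]
```

View pics/c4.png

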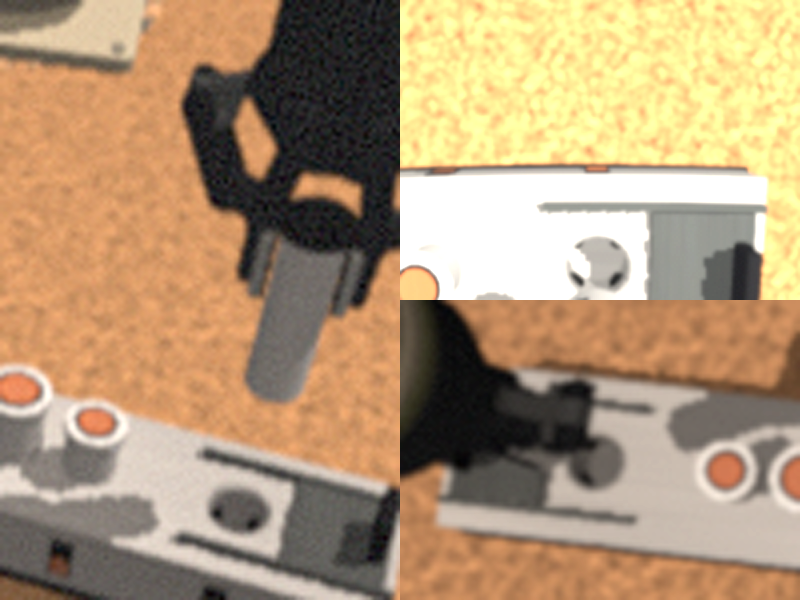

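```bash
cat >> h.py <<'E'
def fproj(w,p):
    E=np.linalg.inv(w['extrinsics']);c=E[:3,:3]@np.array(p,float)+E[:3,3];th=np.arctan2(np.hypot(c[0],c[1]),c[2]);k=th*w['fx']/np.hypot(c[0],c[1])
    return np.array([w['cx']+k*c[0],w['cy']+k*c[1]])
def fz(w,u,v,z):
    dx,dy=u-w['cx'],v-w['cy'];r=np.hypot(dx,dy);th=r/w['fx']
    d=w['extrinsics'][:3,:3]@np.array([np.sin(th)*dx/r,np.sin(th)*dy/r,np.cos(th)]);o=w['extrinsics'][:3,3];return o+d*(z-o[2])/d[2]
E
python3 - <<'E'
from h import *
w=np.load('pics/w4.png.npz');t=np.load('pics/s4.png.npz')
print('mouth wrist',fz(w,318.75,181.75,50),'scene',atz(t,429.4,227.1,50))
print('scene pred foot, top crop px',[((np.array(proj(t,(557.3,201.8,z)))-[370,100])*4).round() for z in(139,189,233,239)])
print('wrist pred foot/mouth',[fproj(w,(557.3,201.8,z)).round(1) for z in(139,50,189)])
i=cv2.resize(w['img'][140:340,210:420,::-1],None,fx=3,fy=3,interpolation=cv2.INTER_CUBIC);cv2.imwrite('pics/c5.png',i)
E
```

```text
mouth wrist [555.96544637 202.5067845   50.        ] scene [561.67942022 203.42352791  50.        ]
scene pred foot, top crop px [array([271., 378.]), array([294., 299.]), array([316., 223.]), array([319., 212.])]
wrist pred foot/mouth [array([318.7, 213.7]), array([318.2, 183.2]), array([319.2, 245.1])]
```

View pics/c5.png

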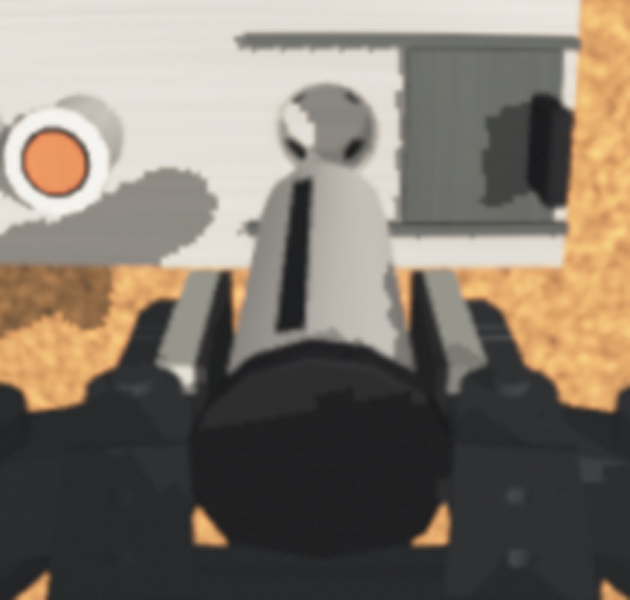

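```bash
python3 - <<'E'
from h import *
w=np.load('pics/w4.png.npz')
f=lambda p:((fproj(w,p)-[210,140]+.5)*3-.5).round(1)
for z,r in((139,12),(141,14)):print(z,[f((557.3-r*.992,201.8+r*.128,z)),f((557.3-.128*r,201.8-r*.992,z)),f((557.3+.128*r,201.8+r*.992,z))])
# mouth edges for centre 556.3,202.6 r15
c=(556.3,202.6,50);print([f((c[0]+a*15,c[1]+b*15,50)) for a,b in((-.992,.128),(.992,-.128),(.128,.992),(-.128,-.992))])
E
```

```text
139 [array([327.1, 170.1]), array([272.9, 222.2]), array([381.1, 222.1])]
141 [array([327.2, 163.6]), array([263.4, 225.1]), array([390.8, 225. ])]
[array([327.7,  80.1]), array([327.6, 173.3]), array([375.5, 127.3]), array([279.9, 127.3])]
```

```bash
python3 -m jog '0.009 0.007 0.3 0 0 0 1;0 0 0.3 0 0 0 1;0 0 0.2 0 0 0 1;0 0 0 0 0 0 1;0 0 0 0 0 0 1'; python3 -m jog '0 0 0.03 0 0 0 1;0 0 0.03 0 0 0 1;0 0 0 0 0 0 1'; python3 -m jog '0 0 0.03 0 0 0 1;0 0 0.03 0 0 0 1;0 0 0 0 0 0 1'
```

```text
time: 11.02
tool_pos: [557.2, 203.4, 288.0]
tcp_rot: [180.0, 0.1, 172.6]
ft_force: [1.0, 0.2, 0.3]
finger_gap: 29.4
grip_force: 29.8
time: 11.4
tool_pos: [556.6, 203.4, 280.6]
tcp_rot: [-180.0, -0.0, 172.6]
ft_force: [-0.1, 0.3, 0.4]
finger_gap: 29.4
grip_force: 29.8
time: 11.78
tool_pos: [556.5, 203.3, 274.2]
tcp_rot: [-180.0, -0.0, 172.6]
ft_force: [0.2, -0.5, -1.7]
finger_gap: 29.3
grip_force: 29.8
```

```bash
python3 -m jog '0 -0.005 0.03 0 0 0 1;0 0 0.03 0 0 0 1;0 0 0 0 0 0 1'; python3 -m jog '0 0 0.03 0 0 0 1;0 0 0 0 0 0 1;0 0 0 0 0 0 1'
```

```text
time: 12.15
tool_pos: [556.4, 202.8, 268.2]
tcp_rot: [-180.0, -0.0, 172.6]
ft_force: [-0.3, -0.2, -0.8]
finger_gap: 28.9
grip_force: 29.8
time: 12.52
tool_pos: [556.6, 202.9, 265.7]
tcp_rot: [-180.0, -0.0, 172.6]
ft_force: [0.1, -0.8, -0.7]
finger_gap: 29.0
grip_force: 29.8
```

```bash
python3 -m jog '0 0 0.025 0 0 0 1;0 0 0 0 0 0 1;0 0 0 0 0 0 1'; python3 -m jog '0 0 0.015 0 0 0 1;0 0 0 0 0 0 1;0 0 0 0 0 0 1'
```

```text
time: 12.9
tool_pos: [556.6, 202.9, 263.1]
tcp_rot: [-180.0, -0.0, 172.6]
ft_force: [0.4, 0.9, -0.1]
finger_gap: 29.3
grip_force: 29.8
time: 13.28
tool_pos: [556.6, 202.9, 261.7]
tcp_rot: [-180.0, 0.0, 172.6]
ft_force: [0.7, -0.4, -1.1]
finger_gap: 29.4
grip_force: 29.8
```

```bash
python3 -m jog '0 0 0.01 0 0 0 1;0 0 0 0 0 0 1;0 0 0 0 0 0 1'; python3 -m jog '0 0 0 0 0 0 -0.2;0 0 0 0 0 0 -0.6;0 0 0 0 0 0 -1;0 0 0 0 0 0 -1;0 0 0 0 0 0 -1'; python3 -m jog '0 0 0 0 0 0 -1;0 0 0 0 0 0 -1;0 0 0 0 0 0 -1;0 0 0 0 0 0 -1;0 0 0 0 0 0 -1'; python3 -m jog '0 0 -0.4 0 0 0 -1;0 0 -0.5 0 0 0 -1;0 0 -0.1 0 0 0 -1;0 0 0 0 0 0 -1;0 0 0 0 0 0 -1';  python3 - <<'E'
from h import *
s=snap('wrist','w6.png');t=snap('scene','s6.png')
c=np.zeros((600,800,3),np.uint8)
c[:600,:400]=cv2.resize(t['img'][100:250,370:470,::-1],(400,600),interpolation=cv2.INTER_CUBIC)
c[:400,400:]=cv2.resize(s['img'][130:330,220:420,::-1],(400,400),interpolation=cv2.INTER_CUBIC)
cv2.imwrite('pics/c6.png',c)
f=lambda p:((fproj(s,p)-[220,130])*2).round(1)
print(f((556.5,202.7,133)),f((556.5,202.7,50)))
E
```

```text
time: 13.65
tool_pos: [556.7, 202.9, 260.9]
tcp_rot: [180.0, 0.0, 172.6]
ft_force: [0.4, -0.2, 1.4]
finger_gap: 29.6
grip_force: 29.8
time: 14.28
tool_pos: [556.6, 202.9, 260.7]
tcp_rot: [-180.0, -0.0, 172.6]
ft_force: [-0.0, -0.2, 0.8]
finger_gap: 85.3
grip_force: 0.0
time: 14.9
tool_pos: [556.6, 202.9, 260.7]
tcp_rot: [180.0, -0.0, 172.6]
ft_force: [-0.6, 0.6, 0.2]
finger_gap: 85.2
grip_force: 0.0
time: 15.52
tool_pos: [556.1, 202.7, 358.7]
tcp_rot: [-179.9, -0.2, 172.6]
ft_force: [0.6, -0.5, -0.4]
finger_gap: 85.8
grip_force: 0.0
[197.6 171.6] [196.7 112.5]
```

View pics/c6.png

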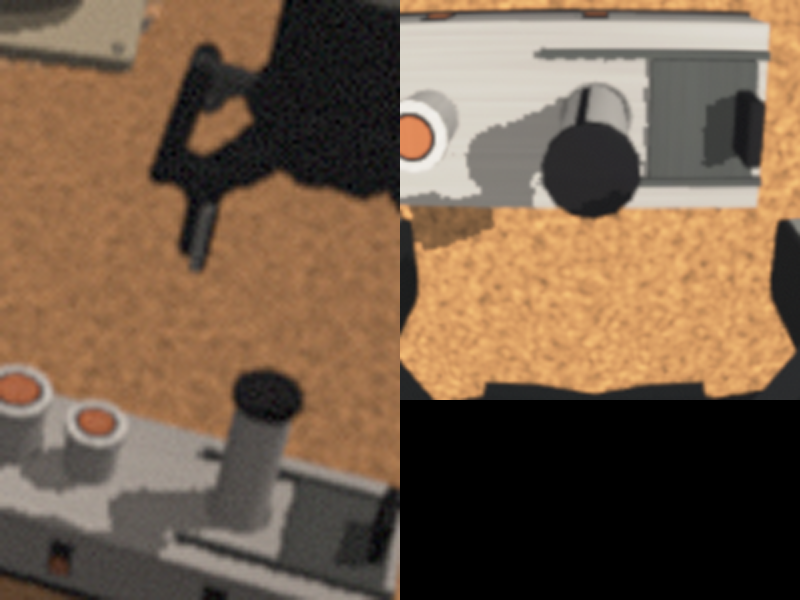

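```bash
python3 -m jog '0 -0.01 0 0 0 0 1;0 0 0 0 0 0 1;0 0 0 0 0 0 1;0 0 0 0 0 0 1;0 0 0 0 0 0 1' 60; python3 -m jog '0 0 0.2 0 0 0 1;0 0 0.2 0 0 0 1;0 0 0.06 0 0 0 1;0 0 0 0 0 0 1;0 0 0 0 0 0 1'; python3 -m jog '0 0 0.04 0 0 0 1;0 0 0.04 0 0 0 1;0 0 0 0 0 0 1;0 0 0 0 0 0 1'
```

```text
time: 16.25
tool_pos: [556.5, 201.9, 360.8]
tcp_rot: [180.0, 0.0, 172.6]
ft_force: [-0.1, -0.5, 0.9]
finger_gap: 0.2
grip_force: 0.0
time: 16.88
tool_pos: [556.7, 202.0, 315.3]
tcp_rot: [180.0, 0.0, 172.6]
ft_force: [-0.6, -0.4, -0.1]
finger_gap: -0.1
grip_force: 0.0
time: 17.38
tool_pos: [556.5, 201.9, 306.7]
tcp_rot: [-180.0, -0.0, 172.6]
ft_force: [-0.4, -0.4, -0.1]
finger_gap: 0.4
grip_force: 0.1
```

```bash
for i in 1; do python3 -m jog '0 0 0.03 0 0 0 1;0 0 0 0 0 0 1'; python3 -m jog '0 0 0.03 0 0 0 1;0 0 0 0 0 0 1';python3 -m jog '0 0 0.03 0 0 0 1;0 0 0 0 0 0 1'; python3 -m jog '0 0 0.03 0 0 0 1;0 0 0 0 0 0 1'; done | grep -E 'tool|ft_'
```

```text
tool_pos: [557.3, 202.1, 305.5]
ft_force: [-0.4, 0.6, 7.6]
tool_pos: [557.0, 202.1, 301.9]
ft_force: [0.4, -0.2, 5.1]
tool_pos: [556.7, 202.0, 298.3]
ft_force: [-0.5, 0.4, 1.9]
tool_pos: [556.4, 201.9, 294.3]
ft_force: [-0.3, -0.5, 0.5]
```

```bash
(python3 -m jog '0 0 0.04 0 0 0 1;0 0 0 0 0 0 1'; python3 -m jog '0 0 0.03 0 0 0 1;0 0 0 0 0 0 1';python3 -m jog '0 0 0.02 0 0 0 1;0 0 0 0 0 0 1'; python3 -m jog '0 0 0.02 0 0 0 1;0 0 0 0 0 0 1') | grep -E 'tool|ft_'
```

```text
tool_pos: [556.2, 201.8, 290.0]
ft_force: [-0.0, -0.0, -1.1]
tool_pos: [556.3, 201.8, 287.2]
ft_force: [0.4, 0.2, 0.0]
tool_pos: [556.5, 201.9, 285.7]
ft_force: [0.7, 0.9, 1.6]
tool_pos: [557.1, 202.3, 285.5]
ft_force: [-0.9, 2.6, 9.8]
```

```bash
(python3 -m jog '0 0 0.02 0 0 0 1;0 0 0 0 0 0 1'; python3 -m jog '0 0 0.015 0 0 0 1;0 0 0 0 0 0 1';python3 -m jog '0 0 -0.1 0 0 0 1;0 0 -0.4 0 0 0 1;0 0 -0.5 0 0 0 1;0 0 0 0 0 0 1;0 0 0 0 0 0 1') | grep -E 'tool|ft_';  python3 - <<'E'
from h import *
s=snap('wrist','w7.png');t=snap('scene','s7.png')
c=np.zeros((600,800,3),np.uint8)
c[:600,:400]=cv2.resize(t['img'][100:250,370:470,::-1],(400,600),interpolation=cv2.INTER_CUBIC)
c[:400,400:]=cv2.resize(s['img'][130:330,220:420,::-1],(400,400),interpolation=cv2.INTER_CUBIC)
cv2.imwrite('pics/c7.png',c)
f=lambda p:((fproj(s,p)-[220,130])*2).round(1)
print(f((556.5,202.7,112)),f((556.5,202.7,50)))
E
```

```text
tool_pos: [557.6, 202.6, 285.4]
ft_force: [-4.3, 0.6, 20.9]
tool_pos: [557.8, 202.8, 285.4]
ft_force: [-8.2, 1.2, 29.7]
tool_pos: [556.3, 201.8, 379.4]
ft_force: [-0.7, 0.3, -0.2]
[198.9 135. ] [197.9 100.7]
```

View pics/c7.png

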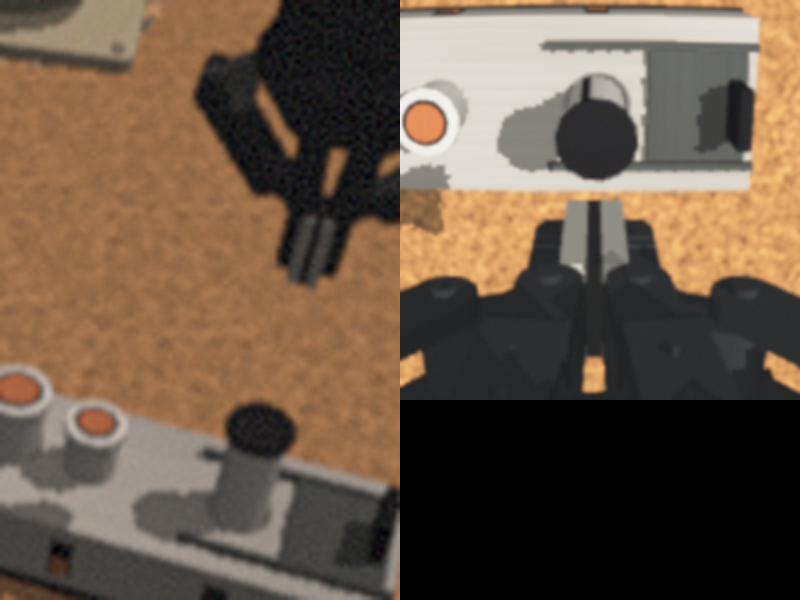

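The tube is home: its cap is at (596,139) in the wrist crop, as predicted for a top 112 mm up, and the arm met hard resistance at that height. The shutter is still open.

```bash
python3 -c "
from bench import *
print(hand_in())"
```

```text
the job is handed in; nothing more can be done
None
```

I handed the job in after about 19 of the 64 s: the shutter is fully open, the tube stood on the seal by itself and is now pressed home, and the arm kept clear of the dish and paperweight; the hand-in returned no verdict.

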